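# Close and screw down a swing-beam press of unknown thread

## Task

Clamp the wooden panel in its press: swing the beam fully shut over it, slide the barrel bolt fully home into the post and turn its handle down into the notch, and then screw the plate down hard on the panel with the T-handle until it will turn no further. Nobody remembers whether this press has a right-hand or a left-hand screw, so try which way gives. Do not knock over or shove the other things on the board.

Things in the scene. Friction and masses are not known exactly. Their poses are not given: they have to be found in the camera images.
- board: large flat yellow board, 540 x 1200 x 6 mm, fixed on the table; under both presses and all the small things. The two presses look the same: use the one with the wooden panel on its bed, the other stands empty at the robot's left; which one is which varies. Heights 'up' below are above the underside of the press's bed (6 mm above the table)
- press_a: steel screw press, bed 200 x 440 x 12 mm, fixed. Origin: underside of the bed, below the screw when the beam is shut; z up, -x side towards the robot, y along the shut beam from hinge post to keeper post. Hinge post (30 mm round, 137 high) at y -170 mm; keeper post (50 mm in x, 140 high, takes the bolt) at y +216; rails 8 mm high at x +-96
- a_beam (a joint): swing of press_a's beam about the hinge post, rad: 0 = shut (lying along +y, at its stop), growing as the free end swings to the robot's side (-x), up to 0.9. Beam 36 mm wide, 75 to 105 mm up, 360 mm long from the hinge; carries the screw 170 mm from the hinge and the bolt near its free end. 3 N at 230 mm from the hinge moves it; it stays where left
- a_bolt (a joint): travel of the barrel bolt (14 mm rod, axis 118 mm up) on top of press_a's beam, m: 0 = drawn back, 0.040 = fully home in the keeper post. It slides along the beam away from the hinge with about 3 N and enters the keeper only when the beam is shut
- a_handle (a joint): turn of press_a's bolt handle about the rod, rad: 0 = straight up, growing as it tips to the robot's side (-x), 1.57 = level, down in the notch. A slot plate beside the rod stops it at about 0.7 until the bolt is home, where the notch (23 mm wide, stem 12 mm) lets it down. Friction holds it anywhere
- a_ball (a point): centre of the 20 mm ball on the end of press_a's bolt handle, 55 mm from the rod's axis; at y +115 mm from the press origin when the beam is shut and the bolt drawn back. The handle's stem is 12 mm thick
- a_tee_mid (a point): middle of the T-handle of press_a's screw: bar 110 long (x axis), 16 wide, 18 high, 148 mm up and across the beam at the start, screw fully raised at its end stop. Right- or left-hand thread, unseen: the wrong way blocks within 0.1 rad; the right way gives (0.15 N m friction), bar and plate go down 2.5 mm per rad, hard stop after about 2.6 rad. Stays where left
- a_plate: square pressing plate under press_a's screw, 110 x 110 x 12 mm, rubber face with a little give; swings with the beam, goes down with the screw. Raised, its face is 34 mm up, 4 mm above the panel; at the screw's hard stop it presses with about 27 N
- press_b: steel screw press, bed 200 x 440 x 12 mm, fixed. Origin: underside of the bed, below the screw when the beam is shut; z up, -x side towards the robot, y along the shut beam from hinge post to keeper post. Hinge post (30 mm round, 137 high) at y -170 mm; keeper post (50 mm in x, 140 high, takes the bolt) at y +216; rails 8 mm high at x +-96
- b_beam (a joint): swing of press_b's beam about the hinge post, rad: 0 = shut (lying along +y, at its stop), growing as the free end swings to the robot's side (-x), up to 0.9. Beam 36 mm wide, 75 to 105 mm up, 360 mm long from the hinge; carries the screw 170 mm from the hinge and the bolt near its free end. 3 N at 230 mm from the hinge moves it; it stays where left
- b_bolt (a joint): travel of the barrel bolt (14 mm rod, axis 118 mm up) on top of press_b's beam, m: 0 = drawn back, 0.040 = fully home in the keeper post. It slides along the beam away from the hinge with about 3 N and enters the keeper only when the beam is shut
- b_handle (a joint): turn of press_b's bolt handle about the rod, rad: 0 = straight up, growing as it tips to the robot's side (-x), 1.57 = level, down in the notch. A slot plate beside the rod stops it at about 0.7 until the bolt is home, where the notch (23 mm wide, stem 12 mm) lets it down. Friction holds it anywhere
- b_ball (a point): centre of the 20 mm ball on the end of press_b's bolt handle, 55 mm from the rod's axis; at y +115 mm from the press origin when the beam is shut and the bolt drawn back. The handle's stem is 12 mm thick
- b_tee_mid (a point): middle of the T-handle of press_b's screw: bar 110 long (x axis), 16 wide, 18 high, 148 mm up and across the beam at the start, screw fully raised at its end stop. Right- or left-hand thread, unseen: the wrong way blocks within 0.1 rad; the right way gives (0.15 N m friction), bar and plate go down 2.5 mm per rad, hard stop after about 2.6 rad. Stays where left
- b_plate: square pressing plate under press_b's screw, 110 x 110 x 12 mm, rubber face with a little give; swings with the beam, goes down with the screw. Raised, its face is 34 mm up, 4 mm above the panel; at the screw's hard stop it presses with about 27 N
- panel: square plywood panel 160 x 160 x 18 mm, loose, lying flat on the bed of the press to use, under where its plate comes; origin at the middle of its underside
- tin_large: bystander: closed paint tin, 100 mm across, 115 mm high, on the board beside the press; origin under its centre
- tin_small: bystander: closed paint tin, 74 mm across, 85 mm high; origin under its centre
- bowl: bystander: white plastic bowl, 110 mm across, 45 mm high; origin under its centre
- jar: bystander: glass jar with a steel lid, 68 mm across, 85 mm high; origin under its centre
- dust_brush: bystander: blue dust brush lying down, 235 mm long, 41 mm high, between the press and the robot; origin on its underside
- scraper: bystander: scraper with a wooden handle lying down, 205 mm long, 18 mm high, between the press and the robot; origin on its underside
- hammer: bystander: hammer lying on the robot's side of the board, 260 mm long, 26 mm high; origin on its underside

How it is judged:
By the outcome, as a careful person would: the job done as asked, in the order asked, and still so for the second after the job is handed in, with the robot touching nothing.
It also fails if it takes over 70 s, if anything falls off the work surface, if the arm or the gripper's body presses on something with over 40 N, if the wrist force passes 120 N, or if a joint passes its speed limit or range.

## Robot

A 6-joint arm with a two-finger parallel gripper is mounted at the origin on the work surface. World frame = base frame: x ahead of the robot, y to its left, z up, the work surface at z = 0. Lengths are in mm, angles in rad, forces in N, time in s.
With the tool pointing down it reaches from about 350 to 725 mm from the base axis. Payload 6 kg.
Tool frame: the origin (TCP) lies at the very end of the fingers, on their centre line; the grasp point (between the pads) lies 19 mm behind it; z points along the fingers, y is the line along which they close (so a half turn about z gives the same grasp; the last joint's range is limited). The gripper opens to 85 mm and grips with 20 to 120 N. Pads are 22 mm wide; open, the fingers measure 114 mm over their backs; the gripper's body (76 mm by 85 mm) begins 54 mm behind the grasp point. The pads swing forward as they close: fully open they stand 13 mm farther back than shut.
Start: joints at [-0.956, 0.04, 0.085, 0, -1.615, -0.334], TCP at [166.284, -576.475, 231.261] pointing down, gripper open.
Joint ranges: [-2.56, 2.56], [-1.29, 2.01], [-1.08, 1.49], [-3.29, 1.98], [-2.81, -0.18], [-2.99, 2.99]. Speed limits (rad/s): [2.57, 2.57, 3.01, 3.14, 3.14, 3.14].

## Interface

Orientations are given as a unit quaternion [x, y, z, w].
In Python, from cell import env, camera gives the robot as it stands. The module is installed in compiled form; this text tells all that it offers.
- The arm moves only by the tool carry_out, never from a script. Its argument "targets" is a list that holds one entry, the list of rows, each a list of 7 numbers: the opening, from -1 (shut) to 1 (fully open), then the shift along the world's x, y, z in m, then the turn, a rotation vector about the world's x, y, z in degrees. In form: [[[hand, tx, ty, tz, wx, wy, wz], ...]]. A call has exactly 5 rows; each row shifts and turns the commanded pose from where the row before left it; what a row does not reach is not made up. A row lasts 1/10 s, in which the tool goes at most 50 mm and 8.59 degrees, less where a joint would pass 70% of its speed; a pose out of reach is approached as far as the arm can. A call is refused whole if a number of a shift passes 0.05 or a number of a turn 8.59, either way. A call with a gripper value outside its range is refused whole. The fingers move at their own pace and stop on an object; "squeeze" is the grip in N (left out, the last holds). Time passes only in rows, so rows that do not move let the fingers close, or fill a call up. It gives the time, the measured TCP pose, the force, the opening and the grip force at its end, in the units of the state.
- env.read_state(): the state, without advancing time (a new reading comes with each control period).
- camera(name): name is "side" or "top" or "wrist"; returns a dict with "img" (400x640x3 uint8, red, green, blue), "K" (3x3 intrinsics, pixels), "R" (3x3) and "t" (3): a world point X has camera coordinates R X + t. Camera axes: x right, y down, z forward; pixel columns grow to the right and rows downward; lengths in mm; the calibration is good to about 2 mm. A picture is of the moment at which its call begins. There is no depth.
- env.finish_job(): hands the job in; it is judged then, once.
The state is a dict: "time": time; "q": joint angles; "dq": joint speeds; "tau": joint torques, N m; "position": TCP position; "tcp_rot": TCP orientation; "ft_force": force on the tool from outside, world axes, zero at the start; "wrist_torque": the same for the moment, N m; "grip_width": opening from 0.0 (shut) to 1.0 (fully open); "finger_force": force on a finger pad.
Only numpy, scipy, OpenCV 4.12 (cv2) and the standard library are available. Lean on these libraries where they do the work, as an engineer would, in place of code of your own. Each camera call takes 0.05 s, during which the arm holds its last target. There are 200 camera calls.

## Working session

There is one attempt and no reset: what is moved stays moved. The work goes in short steps, Python scripts to look and compute and a tool call to move; the robot and the scene stay as the last step left them, time stands still between calls to the robot, and variables do not carry over. Pictures are saved under pics/ and viewed, at most 10 in all, crops included, and the job is handed in when it is done.

Besides the shell and the picture viewer there is one more tool, called after ">>>" as a command line: name --argument value ..., lists and objects as JSON in quotes. carry_out: Moves the arm, as the interface text tells. Its arguments: {"type":"object","properties":{"targets":{"type":"array","items":{"type":"array","items":{"type":"array","items":{"type":"number"}}}},"squeeze":{"type":"number"}},"required":["targets"]}

```bash
mkdir -p pics; python3 - <<'E'
from cell import env,camera
import cv2,numpy as np
s=env.read_state();print(s)
for n in ("top","side"):
    c=camera(n);cv2.imwrite(f"pics/{n}0.png",c["img"][:,:,::-1]);print(n,c["K"].tolist(),c["R"].round(4).tolist(),c["t"].round(1).tolist())
E
```

```text
{'time': 0.0, 'q': array([-9.56311055e-01,  4.08260677e-02,  8.37896464e-02, -4.63194050e-04,
       -1.61549499e+00, -3.33696396e-01]), 'dq': array([-0.00047193,  0.00083831, -0.0007228 , -0.00075486,  0.00028443,
       -0.00015121]), 'tau': array([-3.10839550e-04, -3.68218625e+01,  3.47417915e+01,  6.93211868e+00,
       -5.34641920e-03, -2.28862314e-05]), 'position': array([ 166.25200864, -576.16161961,  230.25923138]), 'tcp_rot': array([-1.39943674e-01,  9.90159059e-01,  8.77489305e-04, -1.90203245e-04]), 'ft_force': array([-0.06396124, -0.17516509, -0.11928595]), 'wrist_torque': array([-0.00907179,  0.01151339,  0.0294396 ]), 'finger_force': 0.0, 'grip_width': 1.0007167464693805}
top [[383.60734244100377, 0.0, 317.90696525715884], [0.0, 383.60734244100377, 199.15646131675138], [0.0, 0.0, 1.0]] [[0.0034, -0.9997, -0.0251], [-0.982, 0.0014, -0.1891], [0.189, 0.0253, -0.9816]] [79.2, 607.6, 1325.6]
side [[395.5307286466255, 0.0, 324.71669213994403], [0.0, 395.5307286466255, 205.48506667705544], [0.0, 0.0, 1.0]] [[-0.8817, -0.4717, -0.0008], [-0.3213, 0.6018, -0.7311], [0.3453, -0.6444, -0.6823]] [553.8, 269.8, 1250.7]
```

View pics/top0.png

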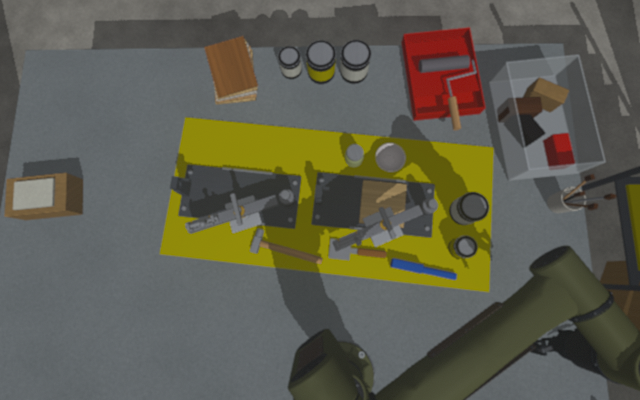

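View pics/side0.png

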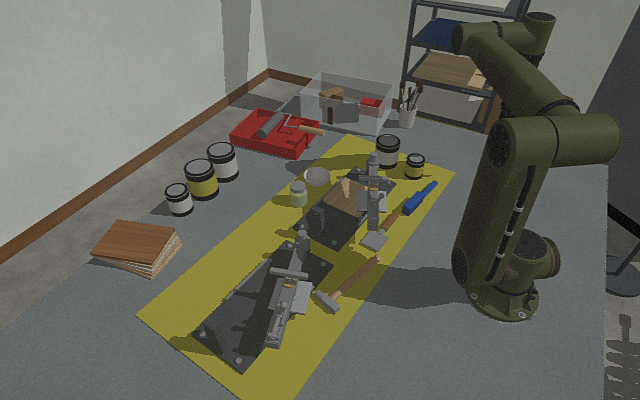

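The press with the panel is on the right in the top view: bed about (315-437, 172-237), hinge post about (430,200), open beam running to about (335,245). I'll enlarge this area.

```bash
cat > h.py <<'E'
import numpy as np,cv2
from cell import env,camera
def ray(c,uv,z):
    C=-c["R"].T@c["t"]; d=c["R"].T@np.linalg.inv(c["K"])@np.array([*uv,1.]); return C+d*(z-C[2])/d[2]
def proj(c,P):
    p=np.asarray(P)@c["R"].T+c["t"]; p=p@c["K"].T; return p[:,:2]/p[:,2:]
E
python3 - <<'E'
from h import *
a=cv2.imread("pics/top0.png")[130:290,290:500]
b=cv2.imread("pics/side0.png")[130:260,280:450]
a=cv2.resize(a,None,fx=3.8,fy=3.7,interpolation=2)
cv2.imwrite("pics/topc.png",a)
E
```

```text
(no output)
```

View pics/topc.png

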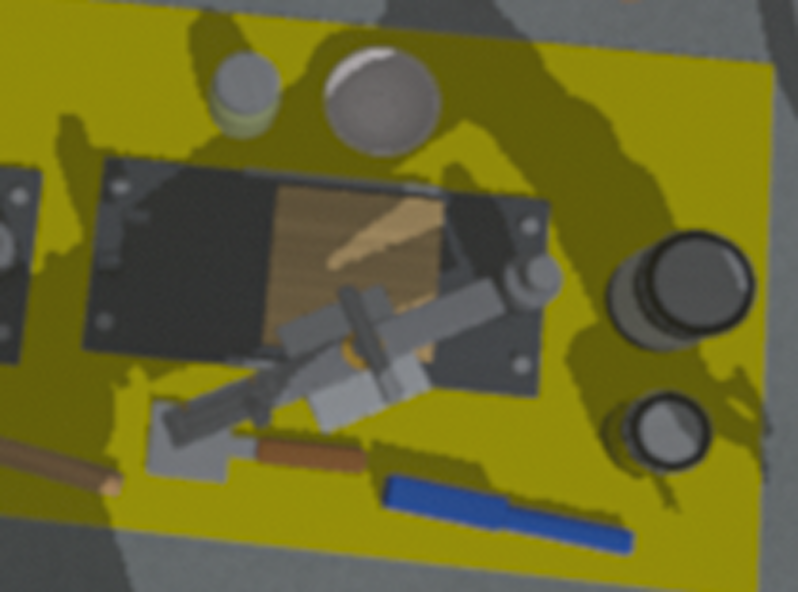

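The crop shows bed corners at crop px (104,157),(549,203),(538,397),(82,350), hinge post top (541,272), tee bar (345,290)-(395,395), beam free end about (175,430). The scraper lies just in front of the beam's end. Next I'll fit the pose.

```bash
cat >> h.py <<'E'
from scipy.optimize import least_squares
def T(p,L):  # press local->world ; p=x,y,th
    L=np.asarray(L,float);c,s=np.cos(p[2]),np.sin(p[2])
    return np.c_[p[0]+c*L[:,0]-s*L[:,1],p[1]+s*L[:,0]+c*L[:,1],L[:,2]+6]
def Bm(th,L): # beam-frame point (x, y from press origin when shut) -> press local at swing th
    L=np.asarray(L,float);y=L[:,1]+170;c,s=np.cos(th),np.sin(th)
    return np.c_[c*L[:,0]-s*y,s*L[:,0]+c*y-170,L[:,2]]
E
python3 - <<'E'
from h import *
c=camera("top")
f=lambda L:np.array([[290+u/3.8-.4,130+v/3.7-.4] for u,v in L])
bed=f([(104,157),(549,203),(538,397),(82,350)]); hp=f([(541,270)])
tee=f([(347,290),(393,397)])
for z in [18]: print([ray(c,b,z).round(0)[:2] for b in bed])
# bed: y extents: hinge end unknown offset o
def res(v):
    p=v[:3];o=v[3];th=v[4]
    L=[(100,o+220,12),(100,o-220,12),(-100,o-220,12),(-100,o+220,12)]
    a=proj(c,T(p,L))-bed
    b=proj(c,T(p,[(0,-170,137)]))-hp
    d=proj(c,T(p,Bm(th,[(0,0,157)])))-tee.mean(0)
    return np.r_[a.ravel(),b.ravel(),d.ravel()]
r=least_squares(res,[550,-100,0,20,.5]);print(r.x.round(3),r.fun.round(2))
p=r.x[:3];th=r.x[4];np.save("p.npy",np.r_[p,th])
for n,L in dict(ball=(0,115,173),tee=(0,0,148),end=(0,190,105)).items():
    print(n,"now",T(p,Bm(th,[L])).round(0),"shut",T(p,[L]).round(0))
print("tee ends",[ray(c,t,163).round(0) for t in tee])
E
```

```text
[array([720.,  85.]), array([ 670., -351.]), array([ 476., -330.]), array([522., 105.])]
[ 5.95889e+02 -1.36115e+02 -1.07000e-01  1.34240e+01  5.21000e-01] [-0.15 -0.18  0.32 -0.77  0.24  0.32 -0.38  0.11  0.01  0.39 -0.05  0.02]
ball now [[463. -44. 179.]] shut [[608. -22. 179.]]
tee now [[ 509. -150.  154.]] shut [[ 596. -136.  154.]]
end now [[433.  24. 111.]] shut [[616.  53. 111.]]
tee ends [array([ 557., -131.,  163.]), array([ 462., -168.,  163.])]
```

```bash
python3 - <<'E'
from h import *
v=np.load("p.npy");p,th=v[:3],v[3]
print("approach",T(p,Bm(th,[(-70,-65,92),(-18,-65,92)])).round(0))
print("shut push",T(p,[(-29,-65,92),(-23,-65,92)]).round(0))
print("ball drawn/home/down",T(p,[(0,115,173),(0,155,173),(-55,155,118)]).round(0))
E
```

```text
approach [[ 471. -237.   98.]
 [ 519. -216.   98.]]
shut push [[ 560. -198.   98.]
 [ 566. -198.   98.]]
ball drawn/home/down [[608. -22. 179.]
 [612.  18. 179.]
 [558.  24. 124.]]
```

>>> carry_out --targets '[[[-1,0.031,0.034,0,0,0,-2.2],[-1,0.031,0.034,0,0,0,-2.2],[-1,0.031,0.034,0,0,0,-2.2],[-1,0.031,0.034,0,0,0,-2.2],[-1,0.031,0.034,0,0,0,-2.2]]]' --squeeze 30

```text
time: 0.65
position: [322.1, -404.9, 231.1]
tcp_rot: [-0.043, 0.999, 0.0, 0.0]
ft_force: [0.5, -0.4, 0.9]
grip_width: 0.144
finger_force: 0.0
```

>>> carry_out --targets '[[[-1,0.03,0.034,0,0,0,-2.2],[-1,0.03,0.034,0,0,0,-2.2],[-1,0.03,0.034,0,0,0,-2.2],[-1,0.03,0.034,0,0,0,-2.2],[-1,0.03,0.034,0,0,0,-2.4]]]'

```text
time: 1.15
position: [472.2, -234.7, 231.3]
tcp_rot: [0.054, 0.999, 0.0, 0.0]
ft_force: [0.8, -1.0, 0.3]
grip_width: -0.001
finger_force: 0.0
```

```bash
python3 - <<'E'
from h import *
s=env.read_state();print(s["position"],s["tcp_rot"],s["q"].round(2))
c=camera("wrist");im=c["img"][:,:,::-1].copy();cv2.imwrite("pics/w0.png",im)
E
```

```text
[ 472.16191928 -234.71314057  231.25132107] [5.39708216e-02 9.98542501e-01 1.23384288e-04 9.35352561e-05] [-0.08 -0.15 -0.1  -0.   -1.62 -1.6 ]
```

View pics/w0.png

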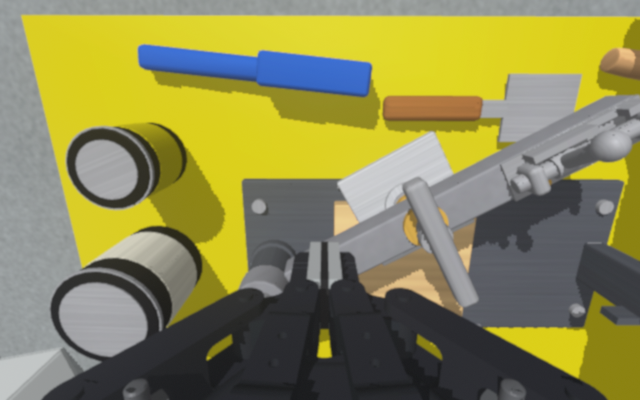

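The wrist view shows the closed fingers over the beam near the hinge (fingers at 330,245), the tee at (410,185)-(465,300), and the ball at (612,145). I'll check the model against this view.

```bash
python3 - <<'E'
from h import *
v=np.load("p.npy");p,th=v[:3],v[3]
c=camera("wrist")
print("tee ends",proj(c,T(p,Bm(th,[(-55,0,157),(55,0,157),(0,115,173)]))).round(0).tolist())
print("bed",proj(c,T(p,[(-100,-206.6,12),(-100,233.4,12)])).round(0).tolist())
print("cam",(-c["R"].T@c["t"]).round(0))
obs=np.array([(417,182),(467,303),(612,145),(243,181),(623,182)])
L=lambda p,th:np.r_[T(p,Bm(th,[(-55,0,157),(55,0,157),(0,115,173)])),T(p,[(-100,-206.6,12),(-100,233.4,12)])]
r=least_squares(lambda v:(proj(c,L(v[:3],v[3]))-obs).ravel(),v);print(r.x.round(3),r.fun.round(1))
E
```

```text
tee ends [[409.0, 181.0], [471.0, 303.0], [623.0, 172.0]]
bed [[236.0, 179.0], [624.0, 179.0]]
cam [ 402. -223.  373.]
[ 6.01389e+02 -1.32240e+02 -1.07000e-01  5.88000e-01] [-14.6  -4.5   7.7  -6.9   6.6   9.4  -2.5   2.2   3.2   0.9]
```

```bash
python3 - <<'E'
from h import *
v=np.load("p.npy")
c=camera("wrist")
obs=np.array([(417,182),(467,303),(612,145),(243,181),(623,182)])
L=lambda p,th,a:np.r_[T(p,Bm(th,[(-55,0,157),(55,0,157),(-55*np.sin(a),115,118+55*np.cos(a))])),T(p,[(-100,-206.6,12),(-100,233.4,12)])]
w=np.array([.1,.1,.01,.02])  # prior weights
r=least_squares(lambda u:np.r_[(proj(c,L(u[:3],u[3],u[4]))-obs).ravel()/3,(u[:4]-v)/[4,4,.01,.03]],np.r_[v,.3]);print(r.x.round(3),(r.fun*3).round(1))
E
```

```text
[ 5.95168e+02 -1.36383e+02 -1.12000e-01  5.21000e-01  3.92000e-01] [-4.1  0.8  6.7  2.4 -0.2  0.1 -4.6 -2.4  2.  -0.1 -0.5 -0.2 -1.5 -0.1]
```

>>> carry_out --targets '[[[-1,-0.005,0,-0.04,0,0,0],[-1,0,0,-0.04,0,0,0],[-1,0,0,-0.033,0,0,0],[-1,0,0,-0.02,0,0,0],[-1,0.01,0.004,0,0,0,0]]]'

```text
time: 1.8
position: [473.6, -232.8, 94.9]
tcp_rot: [0.054, 0.999, 0.001, -0.003]
ft_force: [0.9, 0.5, -0.6]
grip_width: 0.003
finger_force: 0.0
```

>>> carry_out --targets '[[[-1,0.012,0.005,0,0,0,0],[-1,0.012,0.005,0,0,0,0],[-1,0.01,0.004,0,0,0,0],[-1,0.008,0.003,0,0,0,0],[-1,0.008,0.003,0,0,0,0]]]'

```text
time: 2.3
position: [525.4, -212.5, 99.4]
tcp_rot: [0.053, 0.999, -0.0, -0.002]
ft_force: [-10.2, 2.1, 5.6]
grip_width: 0.003
finger_force: 4.8
```

>>> carry_out --targets '[[[-1,0.008,0.003,0,0,0,0],[-1,0.008,0.003,0,0,0,0],[-1,0.006,0.003,0,0,0,0],[-1,0.004,0.002,0,0,0,0],[-1,0,0,0,0,0,0]]]'

```text
time: 2.8
position: [553.5, -201.0, 98.7]
tcp_rot: [0.053, 0.999, 0.0, 0.001]
ft_force: [0.3, 0.1, 0.0]
grip_width: 0.001
finger_force: 0.0
```

>>> carry_out --targets '[[[-1,0.003,0,0,0,0,0],[-1,0.003,0,0,0,0,0],[-1,0.002,0,0,0,0,0],[-1,0,0,0,0,0,0],[-1,0,0,0,0,0,0]]]'

```text
time: 3.3
position: [558.9, -200.8, 98.6]
tcp_rot: [0.053, 0.999, 0.001, -0.002]
ft_force: [-9.7, 3.7, 5.8]
grip_width: 0.001
finger_force: 4.9
```

```bash
python3 - <<'E'
from h import *
s=env.read_state();print(s["position"],s["ft_force"])
c=camera("top");im=c["img"][:,:,::-1][130:290,290:500]
cv2.imwrite("pics/t1.png",cv2.resize(im,None,fx=3.8,fy=3.7,interpolation=2))
E
```

```text
[ 558.86442084 -200.81680769   98.5990948 ] [-9.66986578  3.67520682  5.82627617]
```

View pics/t1.png

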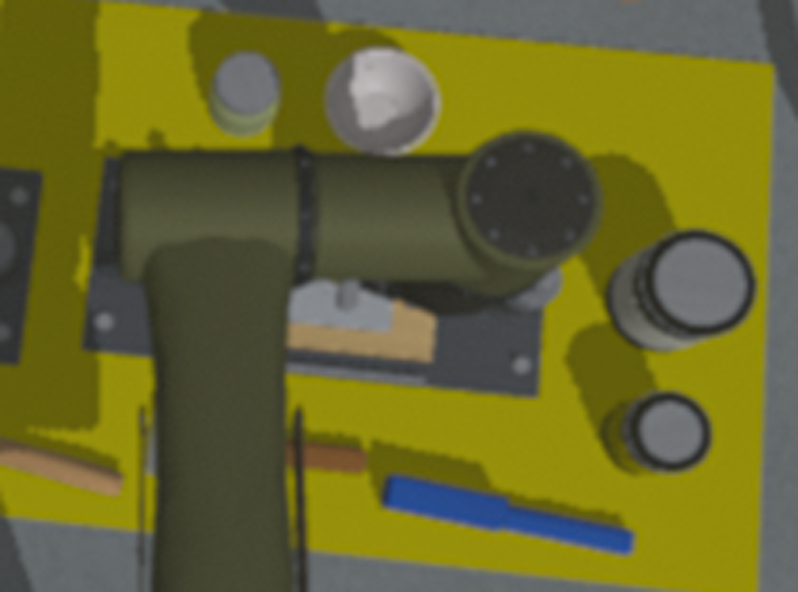

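The arm hides most of the press, but the beam looks nearly shut (plate edge at 345,300). I'll push on to the stop.

>>> carry_out --targets '[[[-1,0.003,0,0,0,0,0],[-1,0,0,0,0,0,0],[-1,0.003,0,0,0,0,0],[-1,0,0,0,0,0,0],[-1,0,0,0,0,0,0]]]'

```text
time: 3.85
position: [559.0, -200.9, 98.6]
tcp_rot: [0.053, 0.999, 0.0, -0.009]
ft_force: [-33.5, 10.2, 17.6]
grip_width: 0.002
finger_force: 17.5
```

>>> carry_out --targets '[[[-1,-0.02,0,0,0,0,0],[-1,-0.01,0,0.03,0,0,0],[-1,0,0,0.045,0,0,0],[-1,0,0,0.045,0,0,0],[-1,0,0,0.03,0,0,0]]]'

```text
time: 4.35
position: [537.2, -201.6, 253.0]
tcp_rot: [0.053, 0.999, -0.0, 0.003]
ft_force: [-0.5, 0.2, 1.0]
grip_width: 0.0
finger_force: 0.0
```

>>> carry_out --targets '[[[0.1,0.006,0.045,0.01,0,0,0],[0.1,0.006,0.045,0,0,0,0],[0.1,0.006,0.045,0,0,0,0],[0.1,0,0.03,0,0,0,0],[0.1,0,0,0,0,0,0]]]'

```text
time: 4.85
position: [554.9, -32.8, 258.6]
tcp_rot: [0.051, 0.999, 0.001, 0.001]
ft_force: [-0.6, -0.1, -0.0]
grip_width: 0.553
finger_force: 0.0
```

```bash
python3 - <<'E'
from h import *
s=env.read_state();print(s["position"],s["ft_force"],s["q"].round(2),s["grip_width"])
c=camera("wrist");cv2.imwrite("pics/w1.png",c["img"][:,:,::-1])
v=np.load("p.npy");p=v[:3]
for a in (0,.2,.4): print(a,proj(c,T(p,[(-55*np.sin(a),115,118+55*np.cos(a))])).round(0).tolist())
print("tee",proj(c,T(p,[(-55,0,157),(55,0,157),(-18,190,105)])).round(0).tolist())
E
```

```text
[554.85144777 -32.77422083 258.63725213] [-0.59766039 -0.12230719 -0.02285434] [ 0.3  -0.07  0.02 -0.   -1.66 -1.97] 0.552999501964215
0 [[345.0, 271.0]]
0.2 [[346.0, 257.0]]
0.4 [[346.0, 243.0]]
tee [[197.0, 196.0], [211.0, 317.0], [419.0, 219.0]]
```

View pics/w1.png

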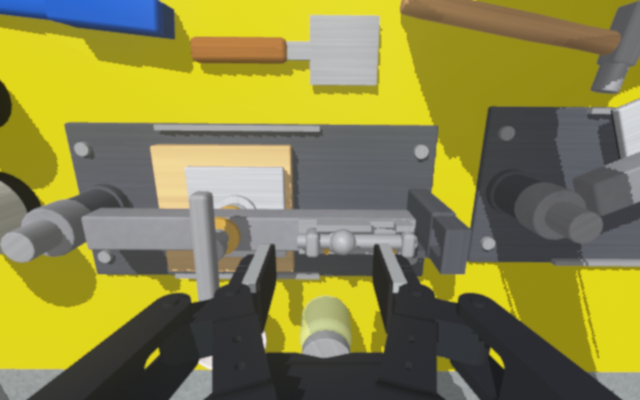

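Ball at (344,242), which matches a handle tilt of about 0.4 rad with the beam shut. I'll grip it at about (587,-20,175).

>>> carry_out --targets '[[[0.1,0.032,0.013,0,0,0,0],[0.1,0,0,-0.035,0,0,0],[0.1,0,0,-0.035,0,0,0],[0.1,0,0,-0.028,0,0,0],[0.1,0,0,0,0,0,0]]]'

```text
time: 5.4
position: [584.4, -24.2, 155.6]
tcp_rot: [0.054, 0.999, -0.0, -0.004]
ft_force: [0.1, -0.4, -0.0]
grip_width: 0.551
finger_force: 0.0
```

>>> carry_out --targets '[[[-1,0,0,0,0,0,0],[-1,0,0,0,0,0,0],[-1,0,0,0,0,0,0],[-1,0,0,0,0,0,0],[-1,0,0,0,0,0,0]]]' --squeeze 25

```text
time: 5.9
position: [587.7, -21.9, 163.3]
tcp_rot: [0.053, 0.999, 0.002, 0.003]
ft_force: [-0.8, 6.4, 1.5]
grip_width: 0.212
finger_force: 24.4
```

>>> carry_out --targets '[[[-1,0.001,0.008,0,0,0,0],[-1,0.001,0.008,0,0,0,0],[-1,0.001,0.008,0,0,0,0],[-1,0.001,0.008,0,0,0,0],[-1,0,0,0,0,0,0]]]'

```text
time: 6.4
position: [591.0, 9.3, 163.0]
tcp_rot: [0.053, 0.999, 0.0, 0.002]
ft_force: [-3.2, 0.6, 8.1]
grip_width: 0.208
finger_force: 25.0
```

>>> carry_out --targets '[[[-1,0,0.006,0,0,0,0],[-1,0,0,0,0,0,0],[-1,0,0.005,0,0,0,0],[-1,0,0,0,0,0,0],[-1,0,0,0,0,0,0]]]'

```text
time: 6.9
position: [590.6, 18.6, 162.4]
tcp_rot: [0.054, 0.999, -0.001, 0.001]
ft_force: [-2.7, -4.9, 6.4]
grip_width: 0.21
finger_force: 25.0
```

>>> carry_out --targets '[[[-1,0,0.003,0,0,0,0],[-1,0,0,0,0,0,0],[-1,0,0.002,0,0,0,0],[-1,0,0,0,0,0,0],[-1,0,0,0,0,0,0]]]'

```text
time: 7.4
position: [589.7, 19.5, 162.0]
tcp_rot: [0.055, 0.998, -0.004, -0.001]
ft_force: [-2.1, -16.5, 4.6]
grip_width: 0.214
finger_force: 25.5
```

>>> carry_out --targets '[[[-1,-0.007,-0.001,-0.004,0,0,0],[-1,-0.007,0,-0.005,0,0,0],[-1,-0.008,0.001,-0.008,0,0,0],[-1,0,0,0,0,0,0],[-1,0,0,0,0,0,0]]]'

```text
time: 7.9
position: [567.2, 21.6, 143.5]
tcp_rot: [0.054, 0.999, -0.003, -0.001]
ft_force: [-2.9, -11.9, 2.0]
grip_width: 0.211
finger_force: 25.6
```

>>> carry_out --targets '[[[-1,-0.006,0,-0.009,0,0,0],[-1,-0.004,0,-0.01,0,0,0],[-1,-0.002,0,-0.011,0,0,0],[-1,0,0,-0.007,0,0,0],[-1,0,0,0,0,0,0]]]'

```text
time: 8.4
position: [555.9, 22.7, 107.5]
tcp_rot: [0.054, 0.999, -0.002, -0.0]
ft_force: [-4.1, -8.6, 4.1]
grip_width: 0.211
finger_force: 27.0
```

```bash
python3 - <<'E'
from h import *
s=env.read_state();print(s["position"],s["ft_force"],s["grip_width"])
c=camera("wrist");cv2.imwrite("pics/w2.png",c["img"][:,:,::-1])
E
```

```text
[555.85191732  22.67772299 107.50564092] [-4.14608919 -8.58732504  4.05139319] 0.21136311068424177
```

View pics/w2.png

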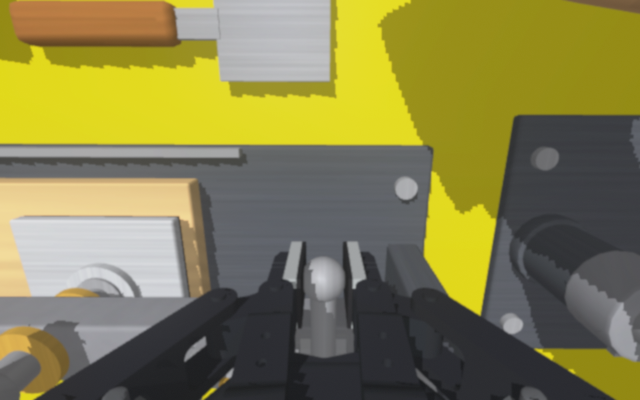

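The ball sits between the pads at (325,280), handle about level. I'll press down a little further to confirm the stop.

>>> carry_out --targets '[[[-1,0,0,-0.004,0,0,0],[-1,0,0,0,0,0,0],[-1,0,0,-0.003,0,0,0],[-1,0,0,0,0,0,0],[-1,0,0,0,0,0,0]]]'

```text
time: 8.95
position: [557.2, 22.5, 103.9]
tcp_rot: [0.054, 0.999, -0.002, 0.002]
ft_force: [-7.1, -7.4, 15.5]
grip_width: 0.208
finger_force: 28.8
```

>>> carry_out --targets '[[[0.1,0,0,0.003,0,0,0],[0.1,0,0,0,0,0,0],[0.1,0,0,0,0,0,0],[0.1,0,0,0.03,0,0,0],[0.1,0,0,0.04,0,0,0]]]'

```text
time: 9.45
position: [554.9, 24.8, 169.9]
tcp_rot: [0.053, 0.999, -0.001, -0.003]
ft_force: [1.2, 0.5, 0.8]
grip_width: 0.554
finger_force: 0.0
```

>>> carry_out --targets '[[[0.1,0,-0.01,0.04,0,0,0],[0.1,0,-0.03,0.04,0,0,0],[0.1,0,-0.03,0,0,0,0],[0.1,0.01,-0.02,0,0,0,0],[0.1,0,0,0,0,0,0]]]'

```text
time: 9.95
position: [566.6, -66.9, 251.4]
tcp_rot: [0.054, 0.999, 0.0, -0.001]
ft_force: [-0.5, 0.3, 0.1]
grip_width: 0.552
finger_force: 0.0
```

```bash
python3 - <<'E'
from h import *
s=env.read_state();print(s["position"],s["ft_force"],s["grip_width"],s["q"].round(2))
c=camera("wrist");cv2.imwrite("pics/w3.png",c["img"][:,:,::-1])
v=np.load("p.npy");p=v[:3]
for a in (1.2,1.4,1.57): print(a,proj(c,T(p,[(-55*np.sin(a),155,118+55*np.cos(a))])).round(0).tolist())
print("tee",proj(c,T(p,[(-55,0,157),(55,0,157),(-18,190,105)])).round(0).tolist())
E
```

```text
[566.63991151 -66.89046252 251.35951874] [-0.53595485  0.28584931  0.11508744] 0.5516965166327739 [ 0.23 -0.03  0.05 -0.   -1.65 -1.91]
1.2 [[436.0, 179.0]]
1.4 [[432.0, 172.0]]
1.57 [[429.0, 169.0]]
tee [[236.0, 180.0], [246.0, 308.0], [458.0, 205.0]]
```

View pics/w3.png

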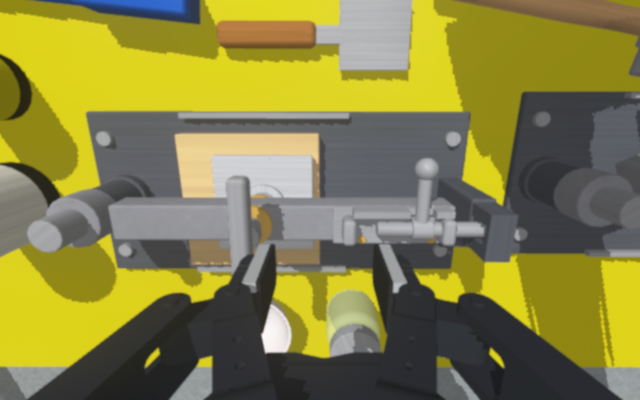

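Ball at (428,168), matching level (429,169 predicted), and the rod is in the keeper at (480,230). Now the tee.

>>> carry_out --targets '[[[0.1,0.015,-0.035,0,0,0,0],[0.1,0.0145,-0.034,0,0,0,0],[0.1,0,0,-0.035,0,0,0],[0.1,0,0,-0.04,0,0,0],[0.1,0,0,-0.036,0,0,0]]]'

```text
time: 10.5
position: [595.4, -133.5, 138.7]
tcp_rot: [0.053, 0.999, 0.0, -0.001]
ft_force: [1.2, 0.0, -0.1]
grip_width: 0.549
finger_force: 0.0
```

>>> carry_out --targets '[[[0.1,0,0,0,0,0,0],[-1,0,0,0,0,0,0],[-1,0,0,0,0,0,0],[-1,0,0,0,0,0,0],[-1,0,0,0,0,0,0]]]' --squeeze 60

```text
time: 11.0
position: [595.5, -137.6, 143.5]
tcp_rot: [0.054, 0.999, -0.002, 0.0]
ft_force: [-0.7, -12.8, -6.0]
grip_width: 0.245
finger_force: 59.0
```

```bash
python3 - <<'E'
from h import *
s=env.read_state();print(s["position"],s["ft_force"],s["wrist_torque"],s["grip_width"],s["q"].round(2))
E
```

```text
[ 595.53500647 -137.627142    143.4738276 ] [ -0.67329556 -12.80127128  -5.95748826] [-4.40558094  0.27174359  0.01804286] 0.24491750712781674 [ 0.1   0.08 -0.04  0.   -1.46 -1.78]
```

>>> carry_out --targets '[[[-1,0,-0.003,0,0,0,0],[-1,0,0,0,0,0,0],[-1,0,0,0,0,0,5],[-1,0,0,0,0,0,5],[-1,0,0,0,0,0,0]]]'

```text
time: 11.5
position: [596.2, -137.9, 143.8]
tcp_rot: [-0.034, 0.999, -0.001, 0.001]
ft_force: [-3.8, -2.1, 3.9]
grip_width: 0.241
finger_force: 63.5
```

```bash
python3 - <<'E'
from h import *
s=env.read_state();print(s["position"],s["tcp_rot"].round(4),s["ft_force"],s["wrist_torque"],s["grip_width"],s["q"].round(3))
E
```

```text
[ 596.2100563  -137.88889983  143.80803569] [-3.420e-02  9.994e-01 -6.000e-04  1.000e-03] [-3.78842794 -2.11663519  3.86884755] [-0.8259781   1.33273591 -0.29313113] 0.24078711367570924 [ 1.000e-01  7.700e-02 -3.600e-02  1.000e-03 -1.456e+00 -1.603e+00]
```

>>> carry_out --targets '[[[-1,0,0,-0.0004,0,0,8],[-1,0,0,-0.0004,0,0,8],[-1,0,0,-0.0004,0,0,8],[-1,0,0,0,0,0,0],[-1,0,0,0,0,0,0]]]'

```text
time: 12.0
position: [595.4, -138.0, 144.3]
tcp_rot: [-0.234, 0.972, 0.0, 0.001]
ft_force: [-11.3, 3.7, 12.3]
grip_width: 0.235
finger_force: 237.2
```

```bash
python3 - <<'E'
from h import *
s=env.read_state();print(s["position"],s["tcp_rot"].round(4),s["ft_force"],s["wrist_torque"],s["grip_width"])
c=camera("wrist");cv2.imwrite("pics/w4.png",c["img"][:,:,::-1])
E
```

```text
[ 595.39500022 -138.01532901  144.26503382] [-2.339e-01  9.723e-01  2.000e-04  1.200e-03] [-11.29661025   3.73821647  12.34210204] [ 1.55679791  3.72442897 -6.62191821] 0.23540056787104688
```

View pics/w4.png

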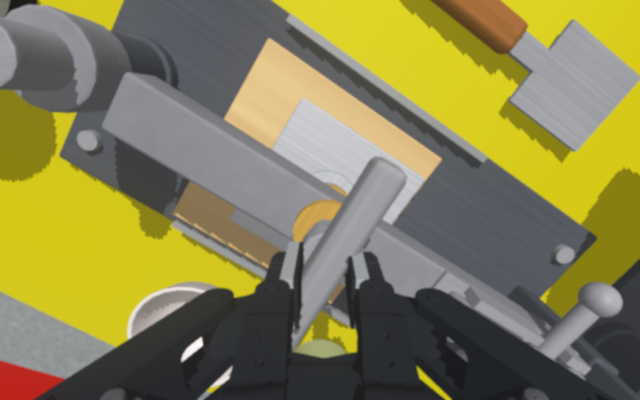

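The bar still points straight across the beam while the gripper has turned 34° and the torque has reached 6.6 N m. Counter-clockwise is blocked, so this is a right-hand screw. I'll regrip a half turn round to get the full stroke clockwise.

>>> carry_out --targets '[[[0.1,0,0,0,0,0,0],[0.1,0,0,0,0,0,0],[0.1,0,0,0.02,0,0,0],[0.1,0,0,0.03,0,0,4],[0.1,0,0,0,0,0,8.5]]]' --squeeze 60

```text
time: 12.55
position: [598.3, -137.5, 196.2]
tcp_rot: [-0.347, 0.938, -0.002, 0.004]
ft_force: [-0.5, -0.5, 0.3]
grip_width: 0.553
finger_force: 0.0
```

>>> carry_out --targets '[[[0.1,0,0,0,0,0,8.5],[0.1,0,0,0,0,0,8.5],[0.1,0,0,0,0,0,8.5],[0.1,0,0,0,0,0,8.5],[0.1,0,0,0,0,0,8.5]]]'

```text
time: 13.05
position: [596.7, -136.8, 190.9]
tcp_rot: [-0.664, 0.748, -0.001, 0.001]
ft_force: [0.7, -0.5, -0.1]
grip_width: 0.552
finger_force: 0.0
```

>>> carry_out --targets '[[[0.1,0,0,0,0,0,8.5],[0.1,0,0,0,0,0,8.5],[0.1,0,0,0,0,0,8.5],[0.1,0,0,0,0,0,8.5],[0.1,0,0,0,0,0,8.5]]]'

```text
time: 13.55
position: [596.7, -136.8, 190.9]
tcp_rot: [0.89, -0.456, 0.001, -0.001]
ft_force: [0.1, -0.1, 0.7]
grip_width: 0.551
finger_force: 0.0
```

>>> carry_out --targets '[[[0.1,0,0,0,0,0,8.5],[0.1,0,0,0,0,0,8.5],[0.1,0,0,0,0,0,8.5],[0.1,0,0,0,0,0,8.5],[0.1,0,0,0,0,0,8]]]'

```text
time: 14.05
position: [596.7, -136.8, 190.9]
tcp_rot: [0.994, -0.107, 0.001, -0.0]
ft_force: [0.4, 0.5, 1.0]
grip_width: 0.55
finger_force: 0.0
```

```bash
python3 - <<'E'
from h import *
from scipy.spatial.transform import Rotation as R
s=env.read_state();m=R.from_quat(s["tcp_rot"]).as_matrix();print(s["position"],np.degrees(np.arctan2(m[1,1],m[0,1])),s["ft_force"],s["q"].round(2))
v=np.load("p.npy");p=v[:3]; print("want yaw",90+np.degrees(p[2])-180)
c=camera("wrist")
print("tee pred",proj(c,T(p,[(-55,0,157),(55,0,157)])).round(0).tolist())
cv2.imwrite("pics/w5.png",c["img"][:,:,::-1])
E
```

```text
[ 596.74277873 -136.79957669  190.89919979] -102.25723298245431 [0.37797474 0.48667872 1.01497668] [ 0.1   0.07  0.04  0.   -1.54  1.26]
want yaw -96.12196040947084
tee pred [[332.0, 319.0], [312.0, 142.0]]
```

View pics/w5.png

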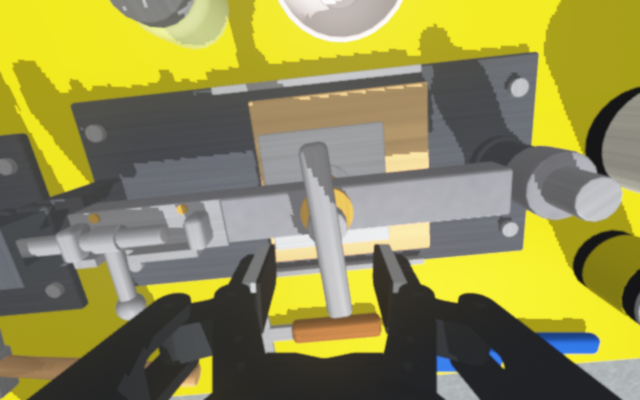

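The bar runs (312,145)-(340,315), close to its starting angle. 6° more of tool turn aligns with it. Descending and gripping.

>>> carry_out --targets '[[[0.1,0,0,0,0,0,6],[0.1,0,0,-0.025,0,0,0],[0.1,0,0,-0.024,0,0,0],[0.1,0,0,0,0,0,0],[-1,0,0,0,0,0,0]]]' --squeeze 80

```text
time: 14.6
position: [596.2, -137.4, 141.9]
tcp_rot: [0.998, -0.058, 0.0, 0.0]
ft_force: [0.0, 0.2, 1.4]
grip_width: 0.392
finger_force: 0.0
```

>>> carry_out --targets '[[[-1,0,0,0,0,0,0],[-1,0,0,0,0,0,0],[-1,0,0,0,0,0,0],[-1,0,0,-0.0004,0,0,-8],[-1,0,0,-0.0004,0,0,-8]]]'

```text
time: 15.1
position: [596.4, -138.7, 142.7]
tcp_rot: [0.98, -0.199, 0.002, 0.001]
ft_force: [-1.6, -5.4, 6.6]
grip_width: 0.234
finger_force: 78.7
```

>>> carry_out --targets '[[[-1,0,0,-0.0003,0,0,-8],[-1,0,0,-0.0004,0,0,-8],[-1,0,0,-0.0003,0,0,-8],[-1,0,0,0,0,0,0],[-1,0,0,0,0,0,0]]]'

```text
time: 15.6
position: [595.9, -139.5, 141.7]
tcp_rot: [0.918, -0.396, 0.001, 0.001]
ft_force: [-1.6, -6.7, 6.1]
grip_width: 0.231
finger_force: 78.7
```

```bash
python3 - <<'E'
from h import *
s=env.read_state();print(s["position"],s["tcp_rot"].round(4),s["ft_force"],s["wrist_torque"],s["grip_width"],s["q"].round(2))
E
```

```text
[ 595.92680217 -139.47219688  141.68640673] [ 0.918  -0.3965  0.0015  0.0011] [-1.60698651 -6.69945597  6.13500634] [-2.36418152  0.98254035 -0.13056013] 0.23125714673954514 [ 0.1   0.08 -0.04  0.   -1.45  0.66]
```

Clockwise gives at only 0.13 N m. I'll continue.

>>> carry_out --targets '[[[-1,0,0,-0.0004,0,0,-8],[-1,0,0,-0.0003,0,0,-8],[-1,0,0,-0.0004,0,0,-8],[-1,0,0,-0.0003,0,0,-8],[-1,0,0,-0.0004,0,0,-8]]]'

```text
time: 16.1
position: [595.2, -140.1, 139.9]
tcp_rot: [0.725, -0.688, 0.001, 0.002]
ft_force: [-5.3, -8.7, 8.7]
grip_width: 0.233
finger_force: 78.8
```

>>> carry_out --targets '[[[-1,0,0,-0.0004,0,0,-8],[-1,0,0,-0.0003,0,0,-8],[-1,0,0,-0.0004,0,0,-8],[-1,0,0,-0.0003,0,0,-8],[-1,0,0,-0.0004,0,0,-8]]]'

```text
time: 16.6
position: [593.8, -139.8, 138.2]
tcp_rot: [-0.446, 0.895, -0.001, -0.002]
ft_force: [-12.8, -5.8, 11.9]
grip_width: 0.232
finger_force: 79.6
```

```bash
python3 - <<'E'
from h import *
s=env.read_state();print(s["position"],s["tcp_rot"].round(4),s["ft_force"],s["wrist_torque"],s["grip_width"],s["q"].round(2))
E
```

```text
[ 593.84752122 -139.80317209  138.20983017] [-0.4461  0.895  -0.0009 -0.0022] [-12.7724834   -5.80929286  11.93264993] [-1.7863757   4.2677994   0.12767774] 0.2320336659936246 [ 0.1   0.08 -0.05  0.   -1.45 -0.75]
```

>>> carry_out --targets '[[[-1,-0.002,-0.001,-0.001,0,0,-6],[-1,0,0,-0.0004,0,0,-6],[-1,0,0,-0.0004,0,0,-6],[-1,0,0,-0.0003,0,0,-6],[-1,0,0,0,0,0,0]]]' --squeeze 100

```text
time: 17.1
position: [593.1, -139.2, 137.3]
tcp_rot: [-0.252, 0.968, -0.001, 0.0]
ft_force: [-9.6, -0.2, 13.4]
grip_width: 0.217
finger_force: 98.2
```

>>> carry_out --targets '[[[-1,0,0,-0.0002,0,0,-4],[-1,0,0,0,0,0,-4],[-1,0,0,0,0,0,-3],[-1,0,0,0,0,0,0],[-1,0,0,0,0,0,0]]]'

```text
time: 17.6
position: [593.0, -138.9, 136.8]
tcp_rot: [-0.16, 0.987, -0.001, -0.0]
ft_force: [-11.8, 1.0, 13.5]
grip_width: 0.22
finger_force: 98.1
```

```bash
python3 - <<'E'
from h import *
s=env.read_state();print(s["position"],s["tcp_rot"].round(4),s["ft_force"],s["wrist_torque"],s["grip_width"],s["q"].round(2))
E
```

```text
[ 592.97466688 -138.87069312  136.82087561] [-1.600e-01  9.871e-01 -5.000e-04 -1.000e-04] [-11.79914862   1.03946521  13.4747818 ] [0.41415075 3.77101614 0.23975633] 0.22047343892001733 [ 0.1   0.07 -0.05  0.   -1.44 -1.35]
```

>>> carry_out --targets '[[[-1,0,0,-0.0002,0,0,-4],[-1,0,0,0,0,0,-4],[-1,0,0,0,0,0,0],[-1,0,0,0,0,0,0],[-1,0,0,0,0,0,0]]]'

```text
time: 18.1
position: [596.2, -137.9, 139.5]
tcp_rot: [-0.094, 0.996, -0.001, 0.004]
ft_force: [-5.2, 3.4, 19.1]
grip_width: 0.187
finger_force: 130.5
```

```bash
python3 - <<'E'
from h import *
s=env.read_state();print(s["position"],s["tcp_rot"].round(4),s["ft_force"],s["wrist_torque"],s["grip_width"],s["q"].round(2),s["finger_force"])
c=camera("wrist");im=c["img"][:,:,::-1];cv2.imwrite("pics/w6.png",im)
E
```

```text
[ 596.17998397 -137.86689601  139.50888213] [-0.0936  0.9956 -0.0011  0.0044] [-5.19545183  3.43356035 19.06105639] [0.96421259 1.41224518 2.54479151] 0.18679855097555323 [ 0.1   0.07 -0.05  0.   -1.44 -1.48] 130.46033767517656
```

View pics/w6.png

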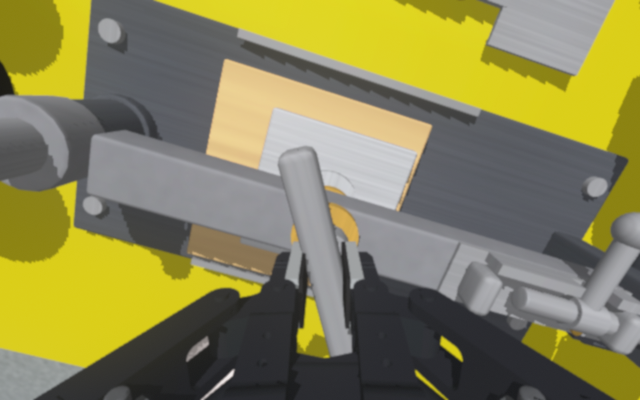

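Torque jumped to 2.5 N m. The bar ((298,155)-(345,350)) now stands about 59° to the beam, i.e. about 149° turned: hard stop reached. Releasing and retreating straight up.

>>> carry_out --targets '[[[0.1,0,0,0,0,0,0],[0.1,0,0,0,0,0,0],[0.1,0,0,0,0,0,0],[0.1,0,0,0.03,0,0,0],[0.1,0,0,0.04,0,0,0]]]'

```text
time: 18.65
position: [592.4, -138.2, 200.4]
tcp_rot: [-0.09, 0.996, 0.001, -0.003]
ft_force: [0.9, -0.2, 1.4]
grip_width: 0.547
finger_force: 0.0
```

>>> carry_out --targets '[[[0.1,0,0,0.04,0,0,0],[0.1,-0.01,-0.03,0.02,0,0,0],[0.1,-0.02,-0.04,0,0,0,0],[0.1,-0.02,-0.04,0,0,0,0],[0.1,0,0,0,0,0,0]]]'

```text
time: 19.15
position: [541.7, -252.1, 263.0]
tcp_rot: [-0.088, 0.996, -0.0, -0.0]
ft_force: [-0.3, 0.3, -0.8]
grip_width: 0.55
finger_force: 0.0
```

```bash
python3 - <<'E'
from h import *
s=env.read_state();print(s["position"],s["ft_force"],s["time"])
c=camera("wrist");im=c["img"][:,:,::-1];cv2.imwrite("pics/w7.png",im)
v=np.load("p.npy");p=v[:3];b=2.6
print("ball",proj(c,T(p,[(-55,155,118)])).round(0).tolist(),"tee(-2.6)",proj(c,T(p,[(55*np.cos(b),-55*np.sin(b),150.5),(-55*np.cos(b),55*np.sin(b),150.5)])).round(0).tolist())
E
```

```text
[ 541.73036102 -252.07682615  263.02983379] [-0.2848006   0.25516288 -0.84445726] 19.15
ball [[603.0, 251.0]] tee(-2.6) [[434.0, 221.0], [453.0, 329.0]]
```

View pics/w7.png

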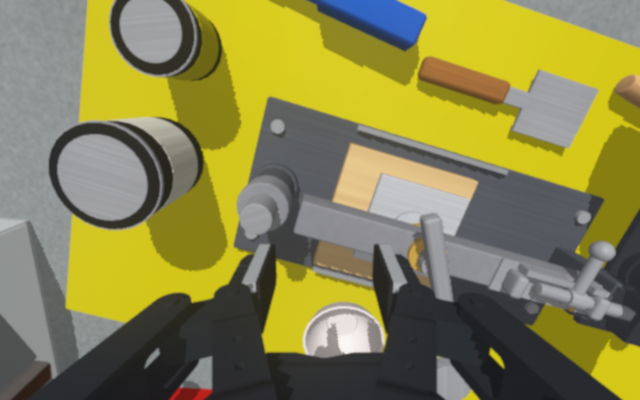

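The tee is at (431,220) and the ball at (601,250), both as predicted for a fully screwed plate and a level handle. The bystanders are undisturbed, so I'm handing in.

```bash
python3 -c "
from cell import env
print(env.finish_job())"
```

```text
the job is handed in; nothing more can be done
None
```

The job is handed in at about 19 s: beam shut, bolt home, handle down in its notch, and the plate screwed to its hard stop (right-hand thread; the other way blocked); I viewed 12 pictures, two over the limit of 10.

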